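# Nest the dried beakers for storage

### The job

The three plastic beakers have dried upside down on the draining mat. Put them away in the steel tray as one nest, still standing rim down so that no dust gets in: the smallest beaker inside the medium one, and both under the largest, each resting with its whole rim on the tray's floor. Set each one down rather than letting it drop, and leave the other glassware and the spatula where they are.

Things in the scene. Friction and masses are not known exactly. Their poses are not given: they have to be found in the camera images.
- small_mid (a point): Smallest beaker: milky translucent plastic, 34 mm outer diameter, 50 mm tall, wall 2 mm, 18 g. It stands upside down (open rim below, flat closed base on top). The point is on its axis, half-way up (25 mm above the rim); z up along its axis when it stands upside down. The wall is straight and round: it can be gripped across its diameter from any side. A 1.4 mm lip and a small spout at the rim are look only.
- medium_mid (a point): Medium beaker: the same kind, 50 mm outer and 45 mm inner diameter, 70 mm tall, wall 2.3 mm, closed base 3 mm thick, 32 g, upside down. The point is on its axis, half-way up (35 mm above the rim); z up as it stands. About 5 mm play all round over the smallest beaker.
- large_mid (a point): Largest beaker: the same kind, 68 mm outer and 63 mm inner diameter, 95 mm tall, wall 2.5 mm, closed base 3 mm thick, 60 g, upside down. The point is on its axis, half-way up (47.5 mm above the rim); z up as it stands. About 6 mm play all round over the medium beaker.
- mat: Draining mat, fixed: dark blue-green, 250 mm along its x by 270 mm along its y, 6 mm thick, on the bench. Origin: centre of its underside; z up. The beakers, the funnel and the black stopper stand on it at the start. It lies to the left or to the right.
- tray: Storage tray, fixed: shallow stainless tray, 250 mm along its x by 270 mm along its y outside, walls 4 mm thick and 18 mm high, floor 4 mm thick. Origin: centre of its underside; z up. The Petri dish stands in it towards the +y end, the rest is free. It lies on the other side from the mat.
- funnel_mid (a point): White plastic funnel, mouth down on the mat, 54 mm across, 62 mm tall with its stem; point half-way up. Leave alone.
- stopper_mid (a point): Black rubber stopper on the mat, 33 mm across, 24 mm tall; point half-way up. Leave alone.
- petri_mid (a point): Closed clear Petri dish in the tray, 62 mm across, 18 mm tall; point half-way up. Leave alone.
- flask_red_mid (a point): Red conical flask with black stopper, 68 mm across, 120 mm tall, on the bench beyond mat and tray; point half-way up. Leave alone.
- flask_yellow_mid (a point): Yellow conical flask with black stopper, same size, on the bench beyond mat and tray; point half-way up. Leave alone.
- glass_beaker_mid (a point): Clear glass beaker, upright, with white stirring bars in it, 66 mm across, 90 mm tall, between the flasks; point half-way up. Leave alone.
- spatula_mid (a point): Stainless laboratory spatula, flat blade at one end and spoon at the other, 180 mm long, 5 mm thick, lying flat on the bench in the gap between mat and tray; point at its middle. Leave alone.
- small: The smallest beaker once more, given at the centre of its rim (its lowest point as it stands upside down); z up.
- medium: The medium beaker once more, given at the centre of its rim (its lowest point as it stands upside down); z up.
- large: The largest beaker once more, given at the centre of its rim (its lowest point as it stands upside down); z up.
There are look-alikes about, which are no part of the job. What is shaped like the small but yellow is not meant.

How it is judged:
By the outcome, as a careful person would: the job done as asked, in the order asked, and still so for the second after the job is handed in, with the robot touching nothing.
It also fails if it takes over 72 s, if anything falls off the work surface, if the arm or the gripper's body presses on something with over 40 N, if the wrist force passes 120 N, or if a joint passes its speed limit or range.

### The arm

A 6-joint arm with a two-finger parallel gripper is mounted at the origin on the work surface. World frame = base frame: x ahead of the robot, y to its left, z up, the work surface at z = 0. Lengths are in m, angles in rad, forces in N, time in s.
With the tool pointing down it reaches from about 0.275 to 0.75 m from the base axis. Payload 10.2 kg.
Tool frame: the origin (TCP) lies at the very end of the fingers, on their centre line; the grasp point (between the pads) lies r.pinch_z behind it (r.pinch_z is the distance from the TCP to the grasp point, in m); z points along the fingers, x is the direction in which the jaws open and shut, and the axes are right-handed (so a half turn about z gives the same grasp; the last joint's range is limited). The gripper opens to 88 mm and grips with 3 to 60 N. Pads are 18 mm wide; open, the fingers measure 123 mm over their backs; the gripper's body (75 mm by 187 mm) begins 45 mm behind the grasp point.
Start: joints at [1.06, 0.313, 1.498, -0, 1.331, -0.223], TCP at [0.149, 0.503, 0.216] pointing down, gripper open.
Joint ranges: [-2.94, 2.94], [-0.97, 2.17], [0.19, 2.56], [-1.23, 4.37], [0.02, 3.11], [-2.88, 2.88]. Speed limits (rad/s): [2.39, 2.39, 3.01, 3.14, 3.14, 3.14].

### API

Orientations are given as a 3x3 rotation matrix whose columns are the frame's x, y, z axes.
In Python, from bench import r gives the robot as it stands. Calls block until the motion is done:
- r.move_ptp(position, orientation): joint-space move of the TCP to a pose.
- r.move_straight(position, velocity=0.15, frame=None, threshold=None): straight line of the TCP; frame=None keeps the orientation; velocity is the mean speed in m/s. With threshold (N) it stops when the force on the tool has changed by that much, and returns True; else False.
- r.set_joints(angles): joint-space move.
- r.command_gripper(opening, grip_force=None): opening from 0.0 (shut) to 1.0 (fully open); grip_force is the grip in N (None keeps the last); returns when the fingers have stopped.
- r.pause(seconds).
- r.ik(position, orientation): joint angles nearest the present ones, or None.
- r.sense(): the state.
- r.camera(name): name is "scene" or "top" or "wrist"; returns a dict with "frame" (480x640x3 uint8, red, green, blue), "vfov" (degrees; the focal length in pixels is half the picture's height over the tangent of half this angle, whatever the lens; pixels are square), "cx", "cy" (the principal point, pixels), "view" (4x4, takes a point from world to camera coordinates). Camera axes: x right, y up, looking along -z (the intrinsics and any distortion apply to the point x, -y, -z); pixel columns grow to the right and rows downward; lengths in m; the calibration is good to about 2 mm. A picture is of the moment at which its call begins. There is no depth.
A pose or a line that the arm cannot do raises r.MotionError and nothing moves.
- r.sign_off(): hands the job in, once; it reports no verdict.
The state is a dict: "t": time; "joint_pos": joint angles; "qd": joint speeds; "joint_efforts": joint torques, N m; "tcp_pos": TCP position; "tcp_rot": TCP orientation; "force": force on the tool from outside, world axes, zero at the start; "wrist_torque": the same for the moment, N m; "gripper_width": opening from 0.0 (shut) to 1.0 (fully open).
Only numpy, scipy, OpenCV 4.12 (cv2) and the standard library are available. Lean on these libraries where they do the work, as an engineer would, in place of code of your own. Each camera call takes 0.05 s, during which the arm holds its last target.

## Working session

There is one attempt and no reset: what is moved stays moved. The work goes in short steps, each a Python script; the robot and the scene stay as the last script left them, time stands still between calls to the robot, and variables do not carry over. Pictures are saved under pics/ and viewed, and the job is handed in when it is done.

```bash
ls; mkdir -p pics
python3 - <<'E'
from bench import r
import cv2,numpy as np
for n in ["scene","top","wrist"]:
    c=r.camera(n); cv2.imwrite(f"pics/{n}0.png",c["frame"][:,:,::-1])
    print(n,c["vfov"],c["cx"],c["cy"],[k for k in c if k not in("frame",)]);print(np.round(c["view"],4).tolist())
    print({k:v for k,v in c.items() if k not in("frame","view")})
s=r.sense();print(s["t"],r.pinch_z,s["tcp_rot"],s["gripper_width"])
E
```

```text
pics
scene 51.74515157033145 319.75350843120333 229.38534529966643 ['vfov', 'cx', 'cy', 'view']
[[0.6119, 0.7909, 0.0053, -0.3775], [-0.4836, 0.3688, 0.7938, 0.2272], [0.6259, -0.4884, 0.6081, -1.4009], [0.0, 0.0, 0.0, 1.0]]
{'vfov': 51.74515157033145, 'cx': 319.75350843120333, 'cy': 229.38534529966643}
top 57.627606228024376 319.1884679355755 239.4500604943905 ['vfov', 'cx', 'cy', 'view']
[[-0.0223, -0.9996, -0.0176, 0.0009], [0.9875, -0.0247, 0.1559, -0.6019], [-0.1563, -0.0139, 0.9876, -0.8165], [0.0, 0.0, 0.0, 1.0]]
{'vfov': 57.627606228024376, 'cx': 319.1884679355755, 'cy': 239.4500604943905}
wrist 71.61032427994601 319.4493107438487 244.88131610972528 ['vfov', 'cx', 'cy', 'view']
[[0.2845, 0.9587, -0.0007, -0.5241], [-0.9113, 0.2702, -0.3108, 0.042], [-0.2978, 0.0891, 0.9505, -0.3912], [0.0, 0.0, 0.0, 1.0]]
{'vfov': 71.61032427994601, 'cx': 319.4493107438487, 'cy': 244.88131610972528}
0.15 0.0187 [[ 2.83823833e-01  9.58876335e-01 -4.54395130e-04]
 [ 9.58876026e-01 -2.83824120e-01 -7.97205760e-04]
 [-8.93390035e-04 -2.09442601e-04 -9.99999579e-01]] 0.9979709230968186
```

View pics/scene0.png

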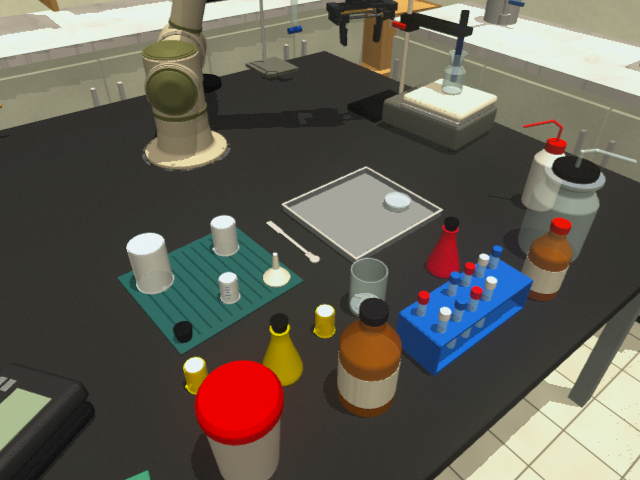

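View pics/top0.png

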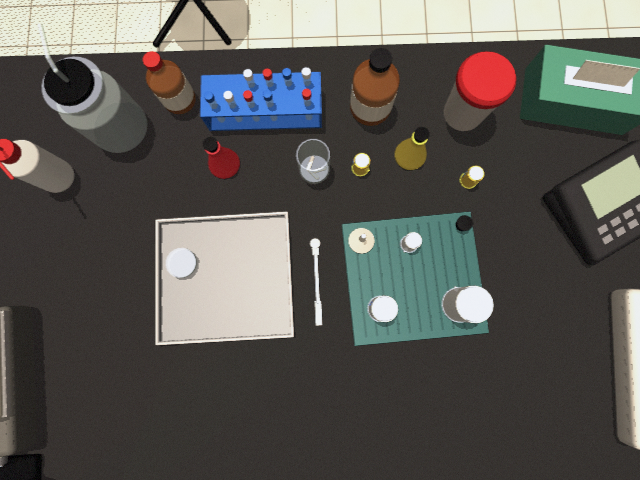

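View pics/wrist0.png

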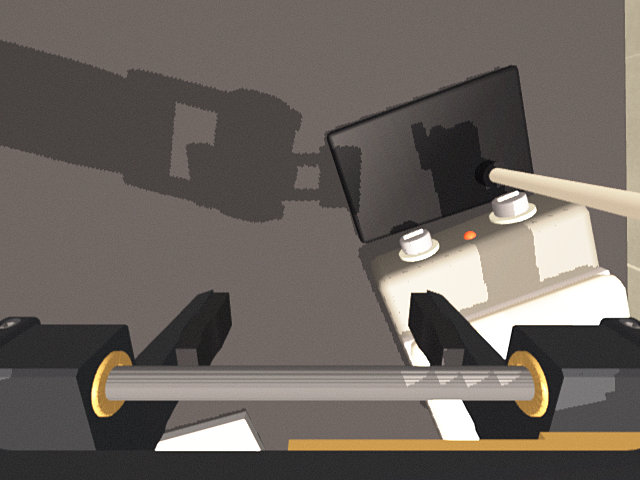

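Top view: small (milky, on the mat) is at about (413,240), medium (384,308) and large (474,304). The look-alikes at (362,163) and (474,177) are yellow and off the mat, so they're not meant. Next I'll enlarge the crop and measure.

```bash
cat > h.py <<'E'
import numpy as np,cv2
def K(c): 
    f=c["frame"].shape[0]/2/np.tan(np.radians(c["vfov"])/2); return f
def proj(c,p):
    q=c["view"][:3,:3]@np.asarray(p,float)+c["view"][:3,3]; f=K(c)
    return np.array([c["cx"]+f*q[0]/-q[2], c["cy"]-f*q[1]/-q[2]])
def back(c,uv,z):
    f=K(c); d=np.array([(uv[0]-c["cx"])/f,-(uv[1]-c["cy"])/f,-1.]); R=c["view"][:3,:3]; o=-R.T@c["view"][:3,3]; w=R.T@d
    return o+w*(z-o[2])/w[2]
def circ(c,x,y,z,rad,n=48):
    return np.array([proj(c,[x+rad*np.cos(a),y+rad*np.sin(a),z]) for a in np.linspace(0,2*np.pi,n,endpoint=False)])
def crop(c,x0,y0,x1,y1,s,name,circs=()):
    im=c["frame"][y0:y1,x0:x1,::-1].copy(); im=cv2.resize(im,None,fx=s,fy=s,interpolation=cv2.INTER_CUBIC)
    for C,col in circs:
        cv2.polylines(im,[np.round((C+.5-[x0,y0])*s-.5).astype(int)],True,col,1)
    cv2.imwrite(name,im)
E
python3 - <<'E'
from bench import r
from h import *
c=r.camera("top");s=r.camera("scene")
for n,uv,z in [("mat",(343,224),.006),("mat",(471,213),.006),("mat",(488,333),.006),("mat",(355,346),.006),("tray",(155,214),.018),("tray",(287,212),.018),("tray",(294,335),.018),("tray",(157,344),.018)]:
    p=back(c,uv,z);print(n,p.round(4),proj(s,p).round(0))
B={"small":((413.5,239.5),.056,.017),"med":((384,308),.076,.025),"large":((474,304.5),.101,.034),"petri":((181,263),.022,.031),"funnel":((361,240),.006,.027),"stopper":((464,223),.03,.0165)}
cs=[];cs2=[]
for n,(uv,z,rad) in B.items():
    p=back(c,uv,z);print(n,p.round(4),"r",np.hypot(*p[:2]).round(3)); cs.append((circ(c,p[0],p[1],z,rad),(0,0,255)));cs2.append((circ(s,p[0],p[1],z,rad),(0,0,255)))
crop(c,330,200,500,350,4,"pics/t1.png",cs)
crop(s,110,200,310,350,4,"pics/s1.png",cs2)
E
```

```text
mat [ 0.6396 -0.0631  0.006 ] [301. 281.]
mat [ 0.6561 -0.3301  0.006 ] [178. 354.]
mat [ 0.411  -0.3451  0.006 ] [117. 277.]
mat [ 0.3913 -0.0794  0.006 ] [230. 223.]
tray [0.6685 0.3274 0.018 ] [447. 212.]
tray [0.6656 0.0524 0.018 ] [355. 260.]
tray [0.4161 0.0412 0.018 ] [281. 205.]
tray [0.4043 0.3137 0.018 ] [365. 167.]
small [ 0.5957 -0.1975  0.056 ] r 0.628
med [ 0.465  -0.1315  0.076 ] r 0.483
large [ 0.4677 -0.2902  0.101 ] r 0.55
petri [0.5643 0.2689 0.022 ] r 0.625
funnel [ 0.605  -0.0993  0.006 ] r 0.613
stopper [ 0.6308 -0.3063  0.03  ] r 0.701
```

View pics/t1.png

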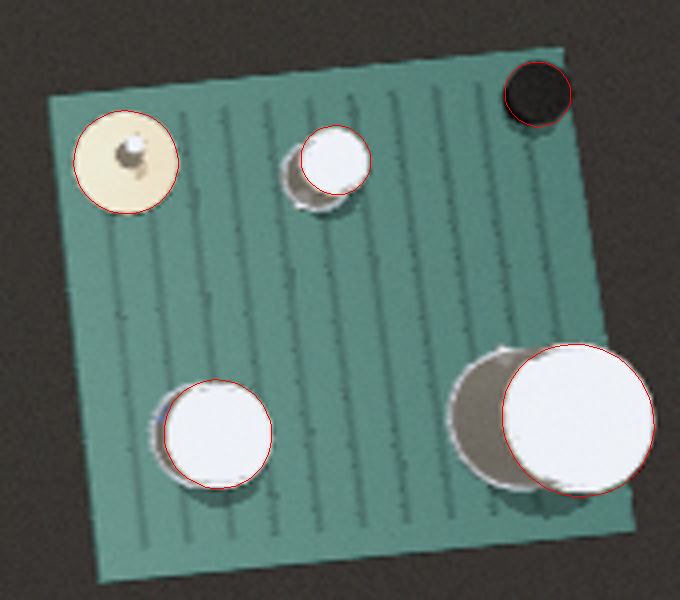

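View pics/s1.png

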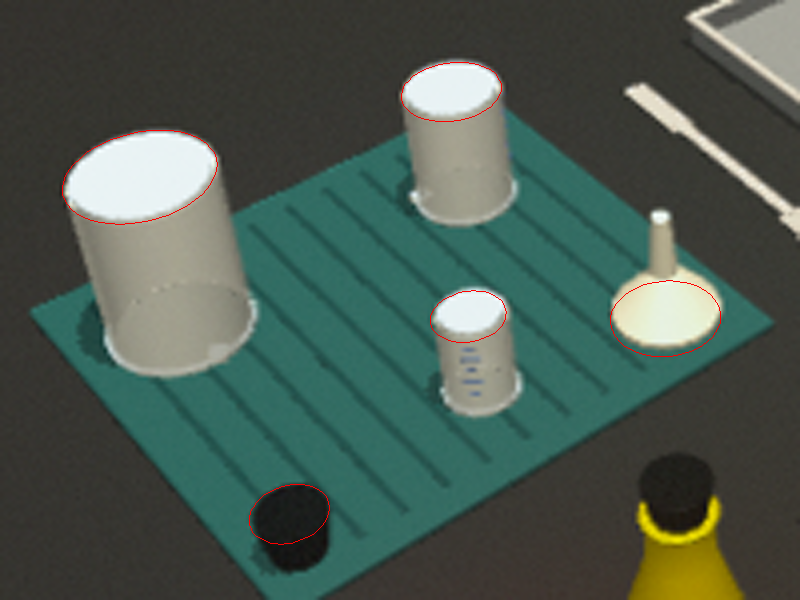

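Both views agree: the top-view circles reproject onto the beakers in the scene view to within 1–2 mm. The mat corners are about 250×267 mm apart, as expected. In the crop, the small one is milky with graduation marks at (413,240). I'll keep the jaws along world y for all three picks and placings so that camera bias cancels out. The nest goes at (0.52, 0.14).

```bash
cat >> h.py <<'E'
R0=np.array([[0,1,0],[1,0,0],[0,0,-1.]])
SITE=(0.52,0.14)
def st(r,m=""):
    s=r.sense();print(m,"t",round(s["t"],2),"tcp",np.round(s["tcp_pos"],4),"F",np.round(s["force"],2),"w",round(s["gripper_width"]*88,1));return s
E
python3 - <<'E'
from bench import r
from h import *
st(r)
x,y=.5957,-.1975; zt=.056-.020-r.pinch_z
r.move_ptp([.42,.12,.2],R0); st(r)
r.move_ptp([x,y,.12],R0); st(r)
r.command_gripper(60/88,15); st(r)
c=r.camera("wrist"); crop(c,0,0,640,480,1,"pics/w1.png",[(circ(c,x,y,.056,.017),(0,0,255)),(circ(c,x,y,.006,.017),(0,255,0))])
E
```

```text
t 0.25 tcp [0.149  0.5033 0.2161] F [-1.06  0.   -0.13] w 87.7
 t 1.97 tcp [0.4199 0.1206 0.2001] F [-0.05 -0.06 -0.36] w 88.4
 t 3.36 tcp [ 0.5959 -0.1963  0.1207] F [-1.32  0.27 -0.46] w 87.9
 t 3.94 tcp [ 0.5957 -0.1975  0.12  ] F [-0.69 -1.01 -0.48] w 60.1
```

View pics/w1.png

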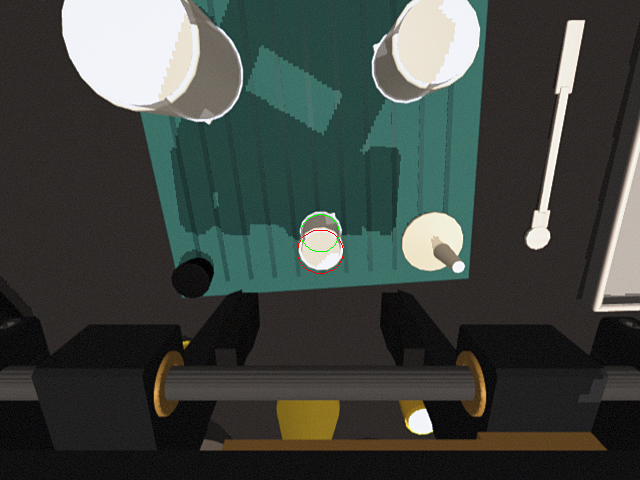

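The wrist view puts the small beaker at (320,248), matching the prediction. Before descending I'll check the clearance to the yellow flask and the yellow beakers.

Run:
```python
from bench import r
from h import *
c=r.camera("top")
print(back(c,(411,153),.02),back(c,(362,161),.05),back(c,(421,135),.115))
x,y=.5957,-.1975; zt=.056-.020-r.pinch_z
r.move_straight([x,y,zt],velocity=.12); st(r,"down")
r.command_gripper(0,12); s=st(r,"grip")
r.pause(.1)
r.move_straight([x,y,zt+.06],velocity=.12); st(r,"lift")
r.move_straight([*SITE,zt+.06],velocity=.3); st(r,"over")
c=r.camera("scene"); crop(c,200,120,460,300,3,"pics/s2.png")
```

```text
[ 0.78502125 -0.20988799  0.02      ] [ 0.76009125 -0.10374979  0.05      ] [ 0.78556405 -0.21070483  0.115     ]
down t 5.05 tcp [ 0.5962 -0.1977  0.0181] F [0.19 0.72 0.12] w 60.3
grip t 5.57 tcp [ 0.5958 -0.1975  0.0175] F [-0.47  0.25  1.38] w 33.3
lift t 6.32 tcp [ 0.5953 -0.1973  0.0766] F [ 0.64 -0.4   0.8 ] w 33.4
over t 7.62 tcp [0.5202 0.1391 0.0772] F [ 0.06 -0.17  0.38] w 33.6
```

View pics/s2.png

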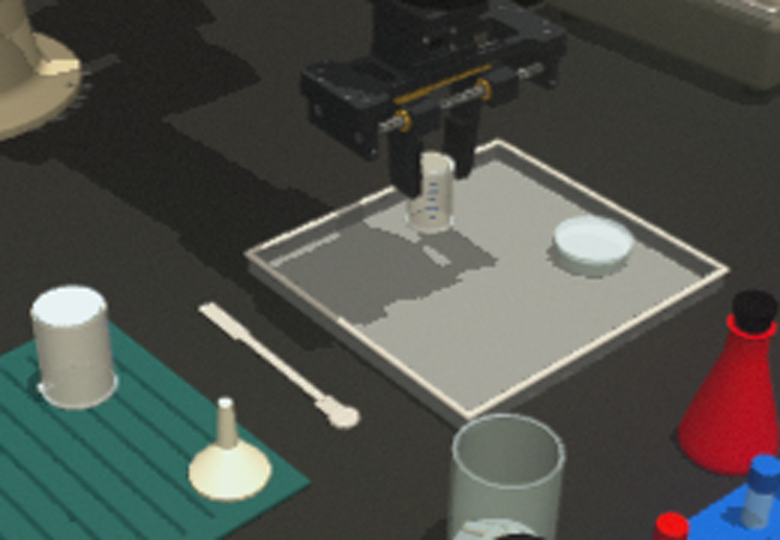

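The small beaker is held upright at about (430,195) in the crop, over free tray floor. Now I'll set it down and fetch the medium one.

Run:
```python
from bench import r
from h import *
zp=.054-.020-r.pinch_z
r.move_straight([*SITE,zp+.008],velocity=.12)
r.pause(.3); st(r,"near")
h=r.move_straight([*SITE,zp-.001],velocity=.015,threshold=4); r.pause(.2);st(r,f"hit {h}")
r.command_gripper(60/88,12); st(r,"open")
r.move_straight([*SITE,zp+.12],velocity=.2)
x,y=.465,-.1315
r.move_ptp([x,y,.12],R0); r.command_gripper(80/88,12); st(r,"over med")
c=r.camera("top")
crop(c,150,200,300,350,4,"pics/t3.png",[(circ(c,*SITE,.054,.017),(0,0,255))])
c=r.camera("wrist"); crop(c,0,0,640,480,1,"pics/w3.png",[(circ(c,x,y,.076,.025),(0,0,255))])
```

```text
near t 8.57 tcp [0.5203 0.14   0.0238] F [-0.7 -1.  -0.9] w 33.4
hit True t 9.3 tcp [0.52   0.1401 0.0153] F [-0.44  1.26  5.77] w 33.3
open t 9.87 tcp [0.5196 0.14   0.0149] F [-0.15 -0.85 -0.01] w 60.1
over med t 12.18 tcp [ 0.4651 -0.1313  0.12  ] F [-0.41 -0.45  0.29] w 80.3
```

View pics/t3.png

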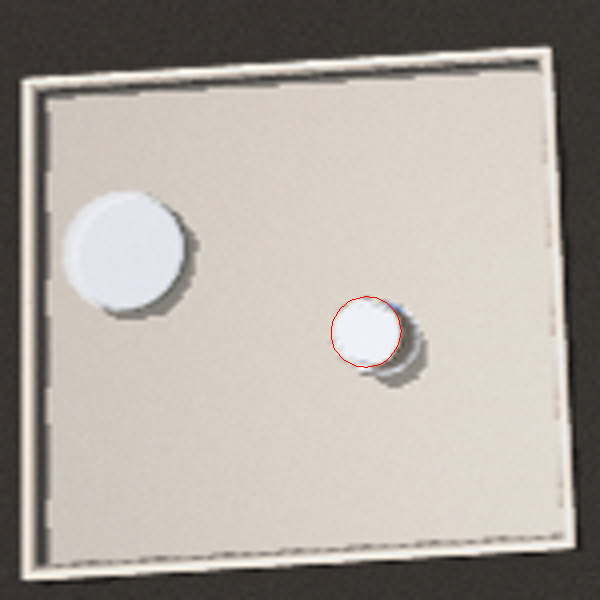

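View pics/w3.png

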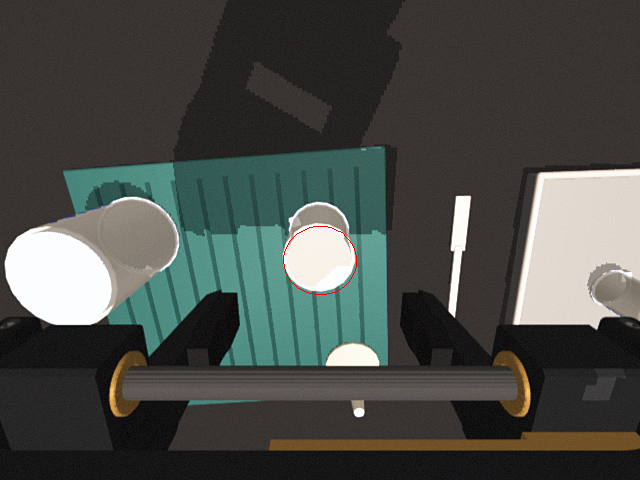

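The small beaker stands within 1 mm of the site, and the medium one at (320,258) is centred between the fingers.

Run:
```python
from bench import r
from h import *
x,y=.465,-.1315; zt=.076-.020-r.pinch_z
r.move_straight([x,y,zt],velocity=.12); st(r,"down")
r.command_gripper(0,12); st(r,"grip"); r.pause(.1)
r.move_straight([x,y,zt+.085],velocity=.12)
r.move_straight([*SITE,zt+.085],velocity=.3); r.pause(.3); st(r,"over")
c=r.camera("top")
crop(c,150,200,300,350,4,"pics/t4.png",[(circ(c,*SITE,.054,.017),(0,0,255))])
c=r.camera("scene"); crop(c,250,80,450,280,3,"pics/s4.png",[(circ(c,*SITE,.091,.025),(0,0,255)),(circ(c,*SITE,.161,.025),(0,0,255)),(circ(c,*SITE,.054,.017),(0,255,0))])
```

```text
down t 13.12 tcp [ 0.4654 -0.1317  0.0379] F [-0.21  0.21  0.34] w 80.2
grip t 13.68 tcp [ 0.4651 -0.1316  0.0374] F [0.1  0.19 1.91] w 49.8
over t 16.01 tcp [0.52   0.1394 0.1224] F [-0.14  0.21 -0.78] w 49.6
```

View pics/s4.png

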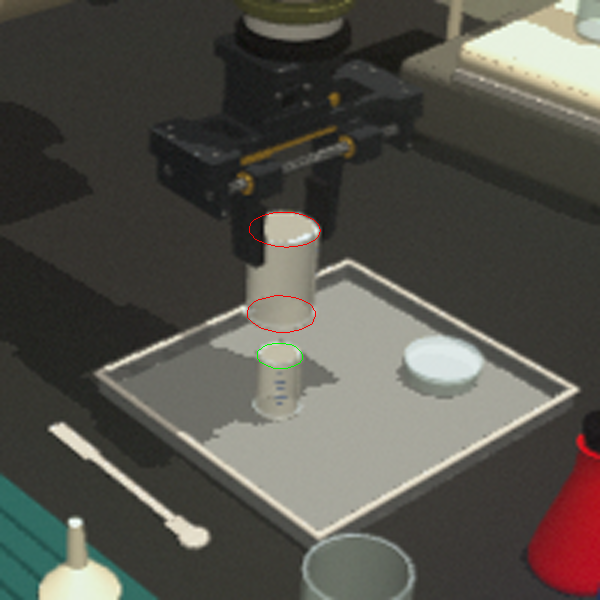

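The medium hangs exactly over the small one: both predicted circles match at (283,230)/(281,314) for the medium and (279,355) for the small. Lowering.

```bash
python3 - <<'E'
from bench import r
from h import *
zp=.074-.020-r.pinch_z
h=r.move_straight([*SITE,zp+.008],velocity=.06,threshold=8)
r.pause(.3); st(r,f"near {h}")
if not h:
    h=r.move_straight([*SITE,zp-.001],velocity=.015,threshold=4); r.pause(.2);s=st(r,f"hit {h}")
    if s["tcp_pos"][2]<zp+.002:
        r.command_gripper(74/88,12); st(r,"open")
        r.move_straight([*SITE,zp+.12],velocity=.2)
        x,y=.4677,-.2902
        r.move_ptp([x,y,.16],R0); r.command_gripper(1,15); st(r,"over large")
        c=r.camera("top")
        crop(c,150,200,300,350,4,"pics/t5.png",[(circ(c,*SITE,.074,.025),(0,0,255))])
        c=r.camera("scene"); crop(c,250,120,450,270,3,"pics/s5.png",[(circ(c,*SITE,.074,.025),(0,0,255)),(circ(c,*SITE,.004,.025),(0,255,0))])
        c=r.camera("wrist"); crop(c,0,0,640,480,1,"pics/w5.png",[(circ(c,x,y,.101,.034),(0,0,255))])
E
python3 -c "
import cv2,numpy as np
a=cv2.imread('pics/t5.png');b=cv2.imread('pics/s5.png')
a=cv2.resize(a,(400,400));b=cv2.resize(b,(400,300));w=cv2.resize(cv2.imread('pics/w5.png'),(400,300))
o=np.zeros((600,800,3),np.uint8);o[:400,:400]=a;o[:300,400:]=b;o[300:,400:]=w;cv2.imwrite('pics/m5.png',o)"
```

```text
near False t 17.88 tcp [0.52   0.14   0.0434] F [ 0.99  0.78 -0.2 ] w 49.7
hit True t 18.61 tcp [0.52   0.1398 0.0353] F [ 0.3  -1.09  5.21] w 49.8
open t 19.14 tcp [0.5196 0.14   0.0348] F [-0.52  0.34 -0.03] w 74.0
over large t 21.89 tcp [ 0.4678 -0.29    0.16  ] F [ 0.07 -0.26  0.31] w 88.0
```

View pics/m5.png

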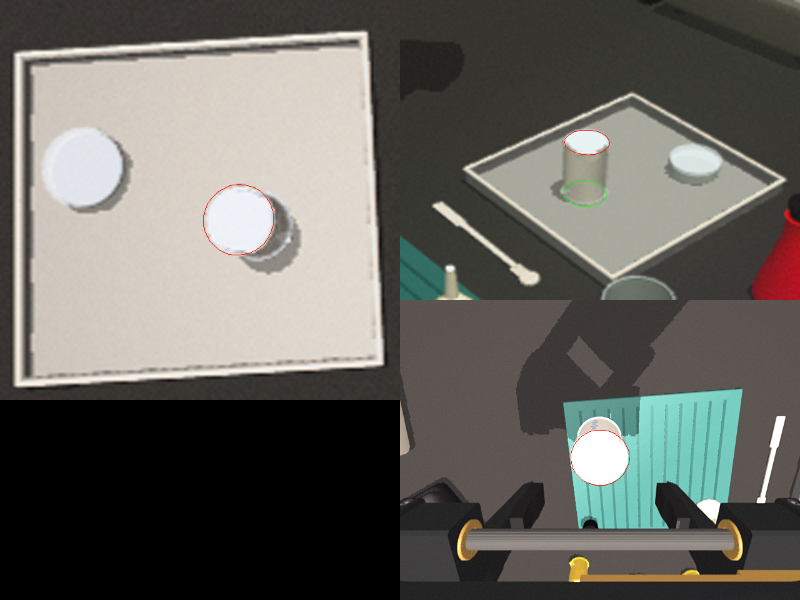

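The medium beaker's top and rim match the predicted circles, so it is flat on the floor over the small one. The large one (wrist view, 600,457) is centred. Picking it up.

Run:
```python
from bench import r
from h import *
x,y=.4677,-.2902; zt=.101-.022-r.pinch_z
h=r.move_straight([x,y,zt],velocity=.1,threshold=8); st(r,f"down {h}")
if not h:
    r.command_gripper(0,15); st(r,"grip"); r.pause(.1)
    r.move_straight([x,y,zt+.1],velocity=.12)
    r.move_straight([*SITE,zt+.1],velocity=.3); r.pause(.3); st(r,"over")
    c=r.camera("scene"); crop(c,250,60,450,260,3,"pics/s6.png",[(circ(c,*SITE,.106,.034),(0,0,255)),(circ(c,*SITE,.201,.034),(0,0,255)),(circ(c,*SITE,.074,.025),(0,255,0))])
```

```text
down False t 23.19 tcp [ 0.468  -0.2905  0.0609] F [ 0.54 -0.13  0.24] w 88.3
grip t 23.63 tcp [ 0.4678 -0.2904  0.0606] F [-0.86 -0.26  1.57] w 67.2
over t 26.61 tcp [0.52   0.1396 0.1603] F [ 0.19  0.2  -0.38] w 67.4
```

View pics/s6.png

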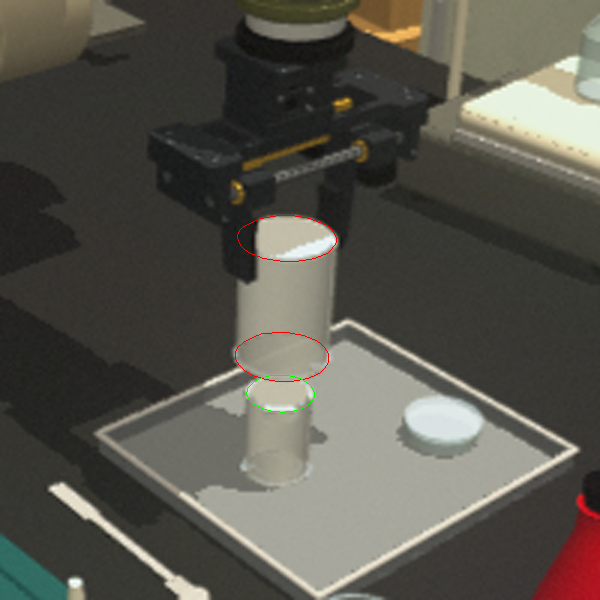

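The large is upright and concentric over the medium: top at (287,238), rim at (282,356), medium top at (281,393). Lowering.

```bash
python3 - <<'E'
from bench import r
from h import *
zp=.099-.022-r.pinch_z
h=r.move_straight([*SITE,zp+.008],velocity=.06,threshold=8)
r.pause(.3); st(r,f"near {h}")
if not h:
    h=r.move_straight([*SITE,zp-.001],velocity=.015,threshold=4); r.pause(.2);s=st(r,f"hit {h}")
    if s["tcp_pos"][2]<zp+.002:
        r.command_gripper(1,15); st(r,"open")
        r.move_straight([*SITE,.25],velocity=.2)
        r.move_ptp([.35,.0,.3],R0); st(r,"away")
        c=r.camera("top"); cv2.imwrite("pics/t7f.png",c["frame"][:,:,::-1])
        crop(c,150,200,300,350,4,"pics/t7.png",[(circ(c,*SITE,.099,.034),(0,0,255)),(circ(c,*SITE,.004,.034),(0,255,0))])
        c=r.camera("scene"); cv2.imwrite("pics/s7f.png",c["frame"][:,:,::-1]); crop(c,250,120,450,270,4,"pics/s7.png",[(circ(c,*SITE,.099,.034),(0,0,255)),(circ(c,*SITE,.004,.034),(0,255,0))])
E
python3 -c "
import cv2,numpy as np
a=cv2.resize(cv2.imread('pics/t7.png'),(400,400));b=cv2.resize(cv2.imread('pics/s7.png'),(400,300));w=cv2.resize(cv2.imread('pics/s7f.png'),(400,300))
o=np.zeros((600,800,3),np.uint8);o[:400,:400]=a;o[:300,400:]=b;o[300:,400:]=w;o[400:,:266]=cv2.resize(cv2.imread('pics/t7f.png'),(266,200));cv2.imwrite('pics/m7.png',o)"
```

```text
near False t 28.68 tcp [0.5201 0.14   0.0664] F [-0.11 -0.37 -0.33] w 67.7
hit True t 29.4 tcp [0.52   0.1399 0.0585] F [-1.11 -0.58  5.46] w 67.6
open t 29.89 tcp [0.5195 0.1399 0.0579] F [ 0.09 -0.27  1.1 ] w 88.3
away t 31.9 tcp [3.505e-01 1.000e-04 2.997e-01] F [ 0.04 -0.33 -0.45] w 87.9
```

View pics/m7.png

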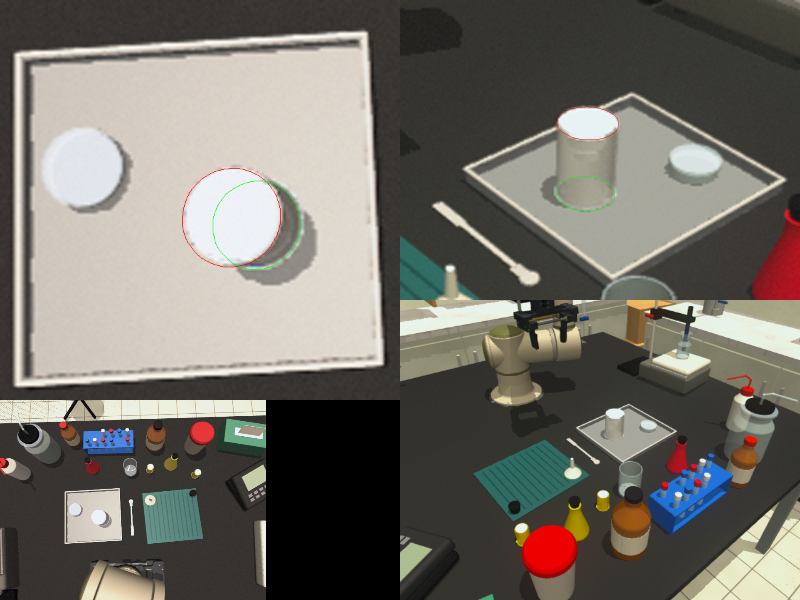

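The large beaker's top and rim match the predicted circles at full height, so its whole rim is on the floor. The funnel, stopper, Petri dish, spatula and flasks haven't moved.

```bash
python3 -c "
from bench import r
r.sign_off()"
```

```text
the job is handed in; nothing more can be done
```

The three beakers are nested rim down in the steel tray at about (0.52, 0.14), and the job is handed in at about 32 s of the 72 s allowed. I set them down in order: smallest, then medium over it, then largest over both.

- **Set down, not dropped:** each one was lowered slowly until the floor pushed back with about 5–6 N, at the expected height to within 1 mm, and only then released.
- **Final pictures:** in both the top and scene views, the largest beaker's top and rim lie on the predicted circles, so it stands upright on the floor. I checked the smallest and medium the same way before each was covered.
- **Everything else:** the funnel, stopper, Petri dish, spatula and flasks look unmoved, and the robot is clear of the tray.

No check failed or disagreed beyond the 1–2 mm offset between the two cameras.

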